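Pin the laundry trolley wheel onto its axle

TASK

Secure the laundry-trolley wheel: take the linchpin with the yellow ring out of its wooden stand, push it straight down through the hole in the end of the axle until its collar sits on the axle, with the yellow ring reaching out past the axle's free end. Then swing the ring well down over the axle's end so that it loops round it, let go, and leave the red-topped plain pin alone in its stand.

Things in the scene. Friction and masses are not known exactly. Their poses are not given: they have to be found in the camera images.
- linchpin: Steel linchpin, 140 g, upright in a wooden stand 55 mm tall. Origin: centre of its collar's underside; z up. Collar 28 mm wide, 5 thick. Dark grip block above: 18 (x) x 14 (y) mm, top 32 mm over the origin; pinch it across y, fingertips at least 14 mm over the origin, clear of the ring. Stem 10 mm thick, 42 long, tip tapered. Yellow ring, hinged along y 8 mm over the origin, reaches to +x.
- ring (a joint): Yellow ring's angle, rad: 0 level, to the pin's +x; grows swinging down; 1.57 straight down. Flat loop 54 mm wide, 5 thick, reaching 70 mm from the hinge: side bars 44 mm apart out to 46 mm, then a full-width thumb plate to 70. Starts near level; stays where left; under 1 N on the plate moves it. Swung down, it passes clear round the axle's end. Counts as swung over from 0.7.
- axle_hole (a point): Centre of the top mouth of the vertical hole in the fixed axle, 106 mm above the counter; z up, x outwards to the axle's free end. Hole 17 mm wide, flared to 23. Bar 32 mm wide (y), 22 tall, ending 18 mm from the hole in +x; free space beyond and below. A wheel's face is 31 mm away in -x, its top 155 mm above the counter. In place, the pin's origin is here and its x lies along this x.
- plain_pin: Pin of the same shape with a red grip block and no ring, upright in another wooden stand 55 mm tall; origin at the centre of its collar's underside. Not wanted: leave it there.
Mind the look-alikes: they are no part of the job. Of the things that look like the part that bears axle_hole, the larger one is meant.

How it is judged:
By the outcome, as a careful person would: the job done as asked, in the order asked, and still so for the second after the job is handed in, with the robot touching nothing.
It also fails if it takes over 46 s, if anything falls off the work surface, if the arm or the gripper's body presses on something with over 40 N, if the wrist force passes 120 N, or if a joint passes its speed limit or range.

ROBOT

A 6-joint arm with a two-finger parallel gripper is mounted at the origin on the work surface. World frame = base frame: x ahead of the robot, y to its left, z up, the work surface at z = 0. Lengths are in m, angles in rad, forces in N, time in s.
With the tool pointing down it reaches from about 0.3 to 0.775 m from the base axis. Payload 14.6 kg.
Tool frame: the origin (TCP) lies midway between the tips of the shut fingers; the grasp point (between the pads) lies 19 mm behind it; z points along the fingers, y is the line along which they close (so a half turn about z gives the same grasp; the last joint's range is limited). The gripper opens to 94 mm and grips with 3 to 60 N. Pads are 16 mm wide; open, the fingers measure 119 mm over their backs; the gripper's body (75 mm by 177 mm) begins 78 mm behind the grasp point.
Start: joints at [-1.397, 0.3, 1.521, -0, 1.321, -0.067], TCP at [0.131, -0.534, 0.205] pointing down, gripper open.
Joint ranges: [-3.03, 3.03], [-0.79, 2.21], [0.23, 2.52], [-1.04, 4.18], [0, 3.07], [-2.55, 2.55]. Speed limits (rad/s): [2.22, 2.22, 2.57, 3.14, 3.14, 3.14].

INTERFACE

Orientations are given as a 3x3 rotation matrix whose columns are the frame's x, y, z axes.
In Python, from station import arm, imaging, workorder, finder gives the robot as it stands.
- The arm moves only by the tool play_rows, never from a script. Its argument "deltas" is a list of rows, each a list of 4 numbers: the shift along the tool's x, y, z in mm, then the turn about the tool's z in degrees. In form: [[dx, dy, dz, yaw], ...]. A call has 1 to 8 rows; each row is the pose to reach, as a shift and turn from the pose commanded when the call began, along the tool's axes at that moment; what a row does not reach only later rows make up. A row lasts 1/12 s, in which the tool goes at most 41.7 mm and 7.16 degrees, less where a joint would pass 70% of its speed; a pose out of reach is approached as far as the arm can. A call with a gripper value outside its range is refused whole. "fingers" is the finger opening in mm, from 0 to 94, set as the call begins (left out, the last holds). The fingers move at their own pace and stop on an object; "force" is the grip in N (left out, the last holds). Time passes only in rows, so rows that repeat a pose let the fingers close. It gives the time, the measured TCP pose, the force, the opening and the grip force at its end, in the units of the state.
- arm.get_obs(): the state, without advancing time (a new reading comes with each control period).
- imaging.capture(name): name is "scene" or "top"; returns the picture (420x560x3 uint8, blue, green, red); there is no depth.
- imaging.camera_params(name): a dict with "fx", "fy", "cx", "cy" (pixels), "xyz" and "attitude" of the camera in the world. Camera axes: x right, y up, looking along -z (the intrinsics and any distortion apply to the point x, -y, -z); pixel columns grow to the right and rows downward; lengths in m; the calibration is good to about 2 mm. A picture is of the moment at which its call begins. camera_params takes no time and is no camera call.
- workorder.sign_off(): hands the job in; it is judged then, once.
Trained networks look in the newest picture that a camera, given by its name, has taken for a name from the list of things; names that differ only in an ending like _2 or _b are one class to them, and where a whole thing is asked for, a point or a joint stands for the part that bears it (a point fixed in the world has none). Each returns a list of dicts, best first, with "conf" (0 to 1); they miss things now and then, are a little off and sometimes report something else, mostly with a low value. They report only what shows in the picture. A call takes as long as a camera call. They do not tell look-alikes from the thing itself.
- finder.boxes_of(name, camera): "centre" ([x, y, z] in m, in world coordinates, good to about 4 mm: the middle of the surface that is visible of it).
- finder.trace(name, camera): "pixels" (420x560 bool, what is visible of it).
The state is a dict: "clock": time; "joint_pos": joint angles; "qvel": joint speeds; "joint_torque": joint torques, N m; "tcp_pos": TCP position; "orientation": TCP orientation; "wrist_force": force on the tool from outside, world axes, zero at the start; "torque": the same for the moment, N m; "width": finger opening in m; "gripper_force": force on a finger pad.
Only numpy, scipy, OpenCV 4.12 (cv2) and the standard library are available. Lean on these libraries where they do the work, as an engineer would, in place of code of your own. Each camera call takes 0.05 s, during which the arm holds its last target. There are 200 camera calls.

## Working session

There is one attempt and no reset: what is moved stays moved. The work goes in short steps, Python scripts to look and compute and a tool call to move; the robot and the scene stay as the last step left them, time stands still between calls to the robot, and variables do not carry over. Pictures are saved under pics/ and viewed, at most 10 in all, crops included, and the job is handed in when it is done.

Besides the shell and the picture viewer there is one more tool, called in YAML: its name, and indented under it one key for each argument. play_rows: Moves the arm, as the interface text tells. Its arguments: {"type":"object","properties":{"deltas":{"type":"array","items":{"type":"array","items":{"type":"number"}}},"fingers":{"type":"number"},"force":{"type":"number"}},"required":["deltas"]}

```bash
mkdir -p pics; ls; cat > h.py <<'E'
import numpy as np, cv2
from station import arm, imaging, workorder, finder
E
python3 - <<'E'
from h import *
o=arm.get_obs(); print(o)
for c in ("scene","top"):
    im=imaging.capture(c); cv2.imwrite(f"pics/{c}0.png",im); print(c,imaging.camera_params(c))
    for n in ("linchpin","ring","axle_hole","plain_pin"):
        try: print(c,n,[(np.round(d["centre"],3).tolist(),round(d["conf"],2)) for d in finder.boxes_of(n,c)])
        except Exception as e: print(n,e)
E
```

```text
pics
{'clock': 0.0, 'joint_pos': array([-1.39659359e+00,  3.00435849e-01,  1.52157869e+00, -3.56472316e-05,
        1.32068833e+00, -6.66156210e-02]), 'qvel': array([-7.96484518e-05, -1.08837279e-03, -4.31376026e-04,  1.06221491e-03,
       -7.75199440e-04, -4.51130712e-04]), 'joint_torque': array([ 1.67595554e-04, -5.31812382e+01, -3.52732265e+01,  7.07774330e-02,
        2.44353869e-02, -1.44768687e-04]), 'tcp_pos': array([ 0.1311083 , -0.53387799,  0.20490668]), 'orientation': array([[ 9.71141020e-01,  2.38505906e-01, -2.26440495e-04],
       [ 2.38506011e-01, -9.71140412e-01,  1.08742199e-03],
       [ 3.94510522e-05, -1.11004752e-03, -9.99999383e-01]]), 'wrist_force': array([ 1.23162934, -0.47534105,  1.00906989]), 'torque': array([ 0.001335  , -0.00937201, -0.01045918]), 'gripper_force': 0.0, 'width': 0.09390314420971677}
scene {'fx': 383.8601257713075, 'fy': 383.8601257713075, 'cx': 276.13664303687295, 'cy': 204.27656890801575, 'xyz': array([ 0.84703142, -0.35158385,  0.62713005]), 'attitude': array([[ 0.62894494, -0.57526037,  0.52297588],
       [ 0.77734898,  0.45448066, -0
[... 234 characters left out ...]
0.575, 0.116, 0.075], 0.69)]
scene plain_pin [([0.604, -0.306, 0.067], 0.84)]
top {'fx': 385.34825017835, 'fy': 385.34825017835, 'cx': 276.51895641983975, 'cy': 210.43406471862798, 'xyz': array([ 0.40631041, -0.03319188,  0.92813506]), 'attitude': array([[-1.86849777e-02,  9.99149591e-01, -3.67555015e-02],
       [-9.99825273e-01, -1.86923267e-02,  1.43717962e-04],
       [-5.43450098e-04,  3.67517647e-02,  9.99324278e-01]])}
top linchpin [([0.527, -0.128, 0.063], 0.66)]
top ring [([0.523, -0.126, 0.063], 0.56)]
top axle_hole [([0.554, 0.129, 0.106], 0.9), ([0.318, 0.224, 0.074], 0.58), ([0.53, -0.129, 0.06], 0.58)]
top plain_pin [([0.593, -0.3, 0.075], 0.55), ([0.524, -0.127, 0.061], 0.22)]
```

View pics/scene0.png

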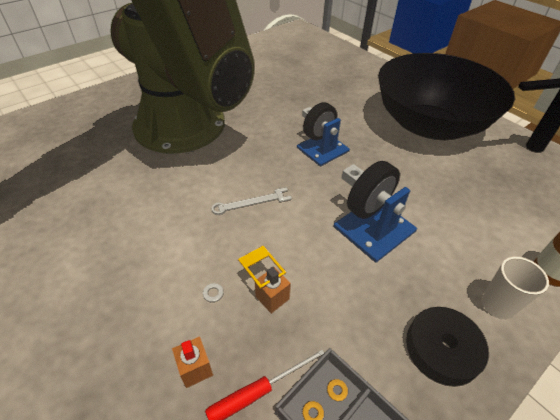

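View pics/top0.png

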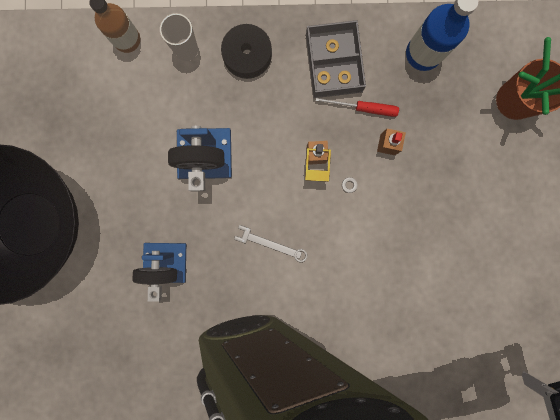

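The scene image shows the linchpin at about (270,280), with its ring pointing away toward the robot, the red pin at (190,355) and the larger wheel's axle end at (353,172). The top image shows the linchpin block at (319,148) with its ring toward -x, and the axle hole at (196,182). The smaller look-alike is at (153,294). Next I'll zoom in.

```bash
python3 - <<'E'
from h import *
s=cv2.imread("pics/scene0.png");t=cv2.imread("pics/top0.png")
def c(im,x,y,w=50,h=37): return cv2.resize(im[y-h:y+h,x-w:x+w],(400,296),interpolation=cv2.INTER_CUBIC)
cv2.imwrite("pics/crops.png",np.vstack([np.hstack([c(s,268,272),c(s,360,175)]),np.hstack([c(t,319,160),c(t,196,175)])]))
E
```

```text
(no output)
```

View pics/crops.png

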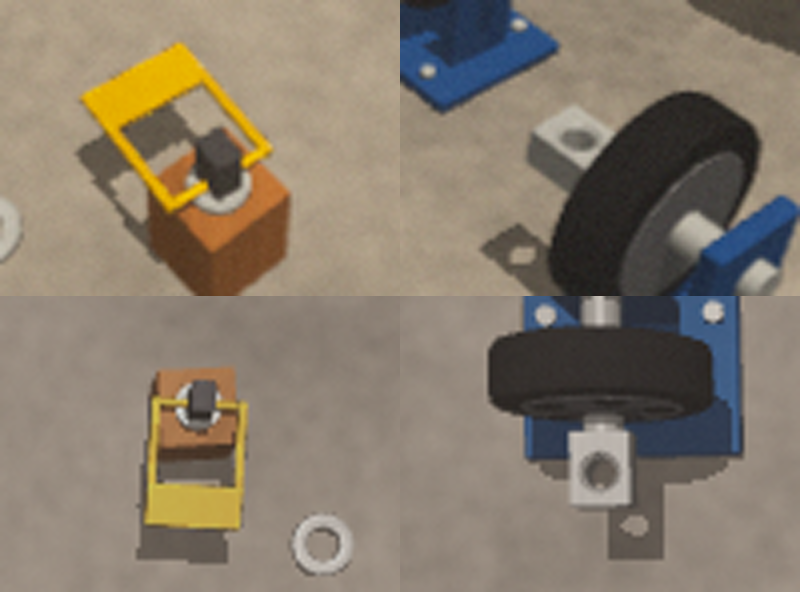

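```bash
cat >> h.py <<'E'
def ray(c,p):
    k=imaging.camera_params(c); d=np.array([(p[0]-k["cx"])/k["fx"],-(p[1]-k["cy"])/k["fy"],-1.]); d=k["attitude"]@d
    return k["xyz"],d/np.linalg.norm(d)
def tri(ps,pt):
    (a,u),(b,v)=ray("scene",ps),ray("top",pt)
    s=np.linalg.lstsq(np.c_[u,-v],b-a,rcond=None)[0]; p,q=a+s[0]*u,b+s[1]*v
    return (p+q)/2,np.linalg.norm(p-q)
def plane(c,p,z):
    a,u=ray(c,p); return a+u*(z-a[2])/u[2]
E
python3 - <<'E'
from h import *
f=lambda p,o:((p[0]+.5)/4-.5+o[0],(p[1]+.5)/4-.5+o[1])
S1=lambda x,y:f((x,y),(218,235));S2=lambda x,y:f((x-400,y),(310,138));T1=lambda x,y:f((x,y-296),(269,123));T2=lambda x,y:f((x-400,y-296),(146,138))
for n,a,b in [("hole",S2(579,139),T2(601,472)),("block",S1(219,141),T1(203,396)),("plateL",S1(180,43),T1(146,526)),("plateR",S1(82,97),T1(241,530)),("hingeL",S1(270,150),T1(152,401)),("hingeR",S1(172,207),T1(247,405))]:
    p,e=tri(a,b); print(n,p.round(4),round(e,4))
print("hole at .106",plane("scene",S2(579,139),.106),plane("top",T2(601,472),.106))
for z in(.087,):print("block",plane("scene",S1(219,141),z),plane("top",T1(203,396),z))
for q in [(570,432),(571,503),(630,432),(633,507)]:print(plane("top",T2(*q),.106))
E
```

```text
hole [0.5022 0.1393 0.1025] 0.001
block [ 0.5735 -0.1298  0.088 ] 0.0003
plateL [ 0.506  -0.099   0.0589] 0.0009
plateR [ 0.5028 -0.1521  0.0599] 0.0019
hingeL [ 0.5767 -0.104   0.0603] 0.0004
hingeR [ 0.5735 -0.1563  0.0636] 0.0028
hole at .106 [0.50479701 0.13645502 0.106     ] [0.50149133 0.13816987 0.106     ]
block [ 0.57305595 -0.12922811  0.087     ] [ 0.5735662  -0.13004471  0.087     ]
[0.52330701 0.1545417  0.106     ]
[0.48515463 0.15439801 0.106     ]
[0.52270387 0.12239701 0.106     ]
[0.48238837 0.12126347 0.106     ]
```

play_rows:
  deltas:
    - [526,-287,40,17.4]
    - [526,-287,40,17.4]
    - [526,-287,40,17.4]
    - [526,-287,40,17.4]
    - [526,-287,40,17.4]
    - [526,-287,40,17.4]
    - [526,-287,40,17.4]
    - [526,-287,40,17.4]
  fingers: 60
  force: 25

```text
clock: 1.17
tcp_pos: [0.3746, -0.3112, 0.1837]
orientation: [[0.998, -0.063, 0.0], [-0.063, -0.998, -0.0], [0.0, 0.0, -1.0]]
wrist_force: [0.1, -0.7, 0.1]
width: 0.0599
gripper_force: 0.0
```

```bash
cat >> h.py <<'E'
def go(x,y,z,ang):
    "delta to TCP x,y,z with tool x at ang deg"
    o=arm.get_obs(); R=o["orientation"]; d=R.T@(np.array([x,y,z])-o["tcp_pos"])*1000
    a=np.degrees(np.arctan2(R[1,0],R[0,0])); print("t",round(o["clock"],2),"tcp",o["tcp_pos"].round(4),"ang",round(a,2),"tilt",R[:,2].round(4),"delta",d.round(1),"yaw",round(-(ang-a),2),"F",o["wrist_force"].round(1),"w",o["width"])
E
python3 -c "
from h import *
go(.5735,-.130,.12,-3.6)"
```

```text
t 1.17 tcp [ 0.3746 -0.3112  0.1837] ang -3.61 tilt [ 3.e-04 -3.e-04 -1.e+00] delta [ 187.  -193.4   63.7] yaw -0.01 F [ 0.1 -0.7  0.1] w 0.0598591579738267
```

play_rows:
  deltas:
    - [187,-193,50,0]
    - [187,-193,50,0]
    - [187,-193,50,0]
    - [187,-193,50,0]
    - [187,-193,50,0]
    - [187,-193,50,0]
    - [187,-193,50,0]
    - [187,-193,50,0]

```text
clock: 1.83
tcp_pos: [0.5742, -0.1286, 0.1321]
orientation: [[0.998, -0.059, -0.001], [-0.059, -0.998, 0.001], [-0.001, -0.001, -1.0]]
wrist_force: [-0.5, -0.9, -0.4]
width: 0.0599
gripper_force: 0.0
```

```bash
python3 -c "
from h import *
go(.5735,-.130,.071,-3.6)
ims=[imaging.capture(c) for c in ('scene','top')]
c=lambda im,x,y,w=50,h=50: cv2.resize(im[y-h:y+h,x-w:x+w],(400,400),interpolation=cv2.INTER_CUBIC)
cv2.imwrite('pics/a.png',np.hstack([c(ims[0],268,255),c(ims[1],319,150)]))
go(.5735,-.130,.071,-3.6)"
```

```text
t 1.83 tcp [ 0.5742 -0.1286  0.1321] ang -3.38 tilt [-1.2e-03  8.0e-04 -1.0e+00] delta [-0.5  1.5 61.1] yaw 0.22 F [-0.5 -0.9 -0.4] w 0.0599092622991298
t 1.93 tcp [ 0.5723 -0.1314  0.1331] ang -3.52 tilt [-9.e-04  1.e-04 -1.e+00] delta [ 1.2 -1.5 62.1] yaw 0.08 F [-1.4 -0.3 -0.2] w 0.0602787705987661
```

View pics/a.png

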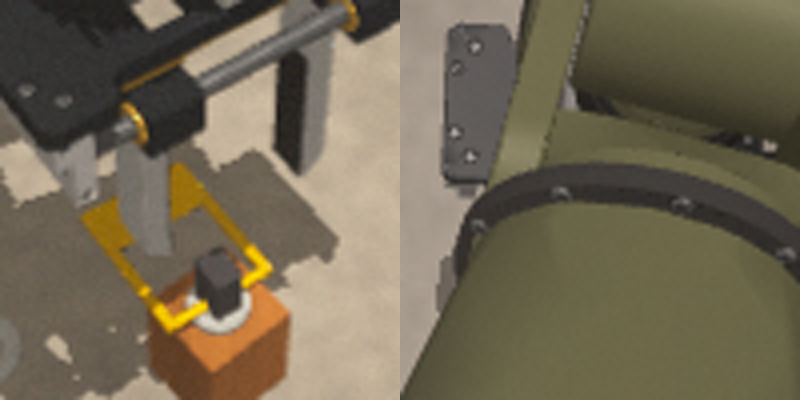

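The crop shows the open fingers straddling the linchpin block at (218,280), one on each side, with the ring undisturbed. I'll descend.

play_rows:
  deltas:
    - [0.5,-0.5,30,0]
    - [0.5,-0.5,50,0]
    - [0.5,-0.5,61,0]
    - [0.5,-0.5,61,0]
    - [0.5,-0.5,61,0]

```text
clock: 2.35
tcp_pos: [0.5727, -0.1322, 0.0733]
orientation: [[0.998, -0.064, 0.0], [-0.064, -0.998, -0.0], [0.0, 0.0, -1.0]]
wrist_force: [0.0, 0.8, 0.2]
width: 0.0603
gripper_force: 0.0
```

play_rows:
  deltas:
    - [0,0,0,0]
    - [0,0,0,0]
    - [0,0,0,0]
    - [0,0,0,0]
    - [0,0,0,0]
    - [0,0,0,0]
    - [0,0,0,0]
  fingers: 0
  force: 35

```text
clock: 2.93
tcp_pos: [0.5728, -0.1315, 0.0726]
orientation: [[0.998, -0.063, 0.0], [-0.063, -0.998, 0.0], [0.0, -0.0, -1.0]]
wrist_force: [-0.6, 0.4, 0.7]
width: 0.0169
gripper_force: 0.0
```

play_rows:
  deltas:
    - [0,0,0,0]
    - [0,0,0,0]
    - [0,0,0,0]

```text
clock: 3.18
tcp_pos: [0.5728, -0.1315, 0.0725]
orientation: [[0.998, -0.063, -0.0], [-0.063, -0.998, 0.0], [-0.0, -0.0, -1.0]]
wrist_force: [0.5, -0.7, -0.5]
width: 0.0137
gripper_force: 35.0
```

play_rows:
  deltas:
    - [0,0,-20,0]
    - [0,0,-60,0]
    - [0,0,-100,0]
    - [0,0,-120,0]
    - [0,0,-120,0]
    - [0,0,-120,0]

```text
clock: 3.68
tcp_pos: [0.5729, -0.1315, 0.193]
orientation: [[0.998, -0.063, 0.001], [-0.063, -0.998, -0.0], [0.001, 0.0, -1.0]]
wrist_force: [-0.4, -0.3, -1.5]
width: 0.0136
gripper_force: 35.0
```

```bash
python3 -c "
from h import *
go(.490,0.03,.192,-1.2)
ims=[imaging.capture(c) for c in ('scene','top')]
c=lambda im,x,y,w=80,h=80: cv2.resize(im[y-h:y+h,x-w:x+w],(400,400),interpolation=cv2.INTER_CUBIC)
cv2.imwrite('pics/b.png',np.hstack([c(ims[0],250,220),c(ims[1],319,150)]))"
```

```text
t 3.68 tcp [ 0.5729 -0.1315  0.193 ] ang -3.6 tilt [ 1.3e-03 -4.0e-04 -1.0e+00] delta [ -92.9 -156.     0.8] yaw -2.4 F [-0.4 -0.3 -1.5] w 0.013566172702409193
```

View pics/b.png

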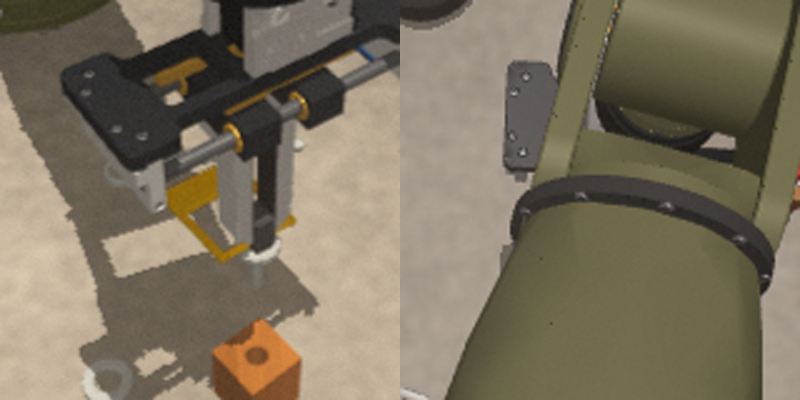

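The scene crop shows the pin held upright at (262,250) with its ring level, and the stand empty at (257,355). Now I'll carry it over to the axle.

play_rows:
  deltas:
    - [-93,-156,0,-2.6]
    - [-93,-156,0,-2.6]
    - [-93,-156,0,-2.6]
    - [-93,-156,0,-2.6]
    - [-93,-156,0,-2.6]
    - [-89,-264,0,-2.6]
    - [-89,-264,0,-2.6]
    - [-89,-264,0,-2.6]

```text
clock: 4.45
tcp_pos: [0.4997, 0.1405, 0.1911]
orientation: [[1.0, -0.016, -0.002], [-0.016, -1.0, -0.0], [-0.002, 0.0, -1.0]]
wrist_force: [-0.1, 0.2, -0.5]
width: 0.0133
gripper_force: 35.0
```

play_rows:
  deltas:
    - [0,0,0,0]
    - [0,0,0,0]
    - [0,0,0,0]

```text
clock: 4.7
tcp_pos: [0.5001, 0.137, 0.1913]
orientation: [[1.0, -0.017, -0.002], [-0.017, -1.0, -0.001], [-0.002, 0.001, -1.0]]
wrist_force: [-0.2, -0.6, -1.4]
width: 0.0139
gripper_force: 35.0
```

```bash
python3 -c "
from h import *
go(.5013,0.1378,.192,-1)
ims=[imaging.capture(c) for c in ('scene','top')]
c=lambda im,x,y,w=50,h=50: cv2.resize(im[y-h:y+h,x-w:x+w],(400,400),interpolation=cv2.INTER_CUBIC)
cv2.imwrite('pics/c.png',np.hstack([c(ims[0],345,150),c(ims[1],196,175)]))"
```

```text
t 4.7 tcp [0.5001 0.137  0.1913] ang -1.0 tilt [-2.1e-03 -6.0e-04 -1.0e+00] delta [ 1.2 -0.8 -0.7] yaw -0.0 F [-0.2 -0.6 -1.4] w 0.013914226044657294
```

View pics/c.png

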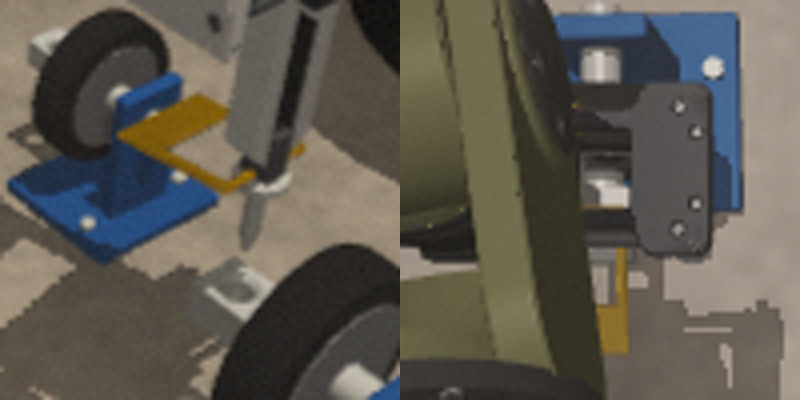

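```bash
python3 -c "
from h import *
print(plane('scene',(295+(247.5)/4-.5,100+248.5/4-.5),.1325),plane('scene',(354.4,172.4),.106))
k=imaging.camera_params('scene')
def pr(p):
    q=k['attitude'].T@(np.array(p)-k['xyz']); return k['cx']-k['fx']*q[0]/q[2]*1, k['cy']+k['fy']*q[1]/q[2]
print(pr([.5008,.137,.132]),pr([.502,.138,.106]))
"
```

```text
[0.50302635 0.13782984 0.1325    ] [0.50487972 0.1364398  0.106     ]
(np.float64(355.209931535985), np.float64(161.40501455809465)) (np.float64(353.8832683999642), np.float64(171.3186667827993))
```

The scene crop shows the pin tip at about (247,248), above the hole at (238,286). I'll make a small correction of about 1 mm and lower it.

play_rows:
  deltas:
    - [1.2,1,0,0]
    - [1.2,1,10,0]
    - [1.2,1,20,0]
    - [1.2,1,28,0]
    - [1.2,1,32,0]
    - [1.2,1,36,0]
    - [1.2,1,36,0]

```text
clock: 5.38
tcp_pos: [0.5014, 0.1365, 0.1556]
orientation: [[1.0, -0.017, -0.001], [-0.017, -1.0, -0.0], [-0.001, 0.0, -1.0]]
wrist_force: [0.2, -1.0, -1.6]
width: 0.0137
gripper_force: 35.0
```

```bash
python3 -c "
from h import *
go(.5013,0.136,.123,-1)
ims=[imaging.capture(c) for c in ('scene','top')]
c=lambda im,x,y,w=50,h=50: cv2.resize(im[y-h:y+h,x-w:x+w],(500,500),interpolation=cv2.INTER_CUBIC)
cv2.imwrite('pics/d.png',c(ims[0],345,160))"
```

```text
t 5.38 tcp [0.5014 0.1365 0.1556] ang -1.0 tilt [-1.3e-03 -3.0e-04 -1.0e+00] delta [-0.1  0.5 32.6] yaw -0.0 F [ 0.2 -1.  -1.6] w 0.01369869224236491
```

View pics/d.png

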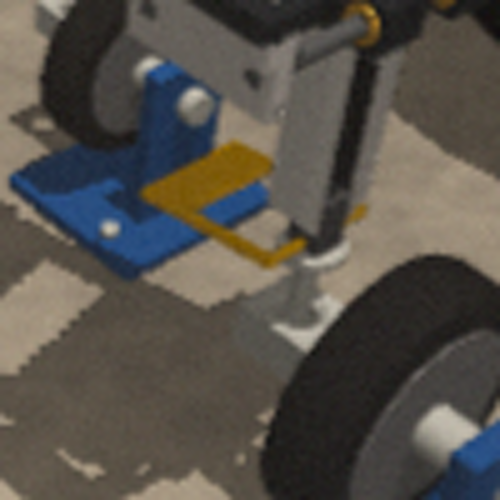

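The tip is inside the hole at about (300,315) with no contact force, so I'll keep lowering.

play_rows:
  deltas:
    - [0,0,8,0]
    - [0,0,16,0]
    - [0,0,23,0]
    - [0,0,28,0]
    - [0,0,30,0]
    - [0,0,30,0]

```text
clock: 5.98
tcp_pos: [0.5015, 0.1365, 0.1259]
orientation: [[1.0, -0.018, -0.001], [-0.018, -1.0, -0.0], [-0.001, 0.0, -1.0]]
wrist_force: [1.0, -0.2, -0.4]
width: 0.0139
gripper_force: 35.0
```

play_rows:
  deltas:
    - [0,0,1,0]
    - [0,0,2,0]
    - [0,0,3,0]
    - [0,0,3,0]

```text
clock: 6.32
tcp_pos: [0.5018, 0.1366, 0.1236]
orientation: [[1.0, -0.018, 0.0], [-0.018, -1.0, 0.0], [0.0, -0.0, -1.0]]
wrist_force: [0.6, 0.2, -1.3]
width: 0.0137
gripper_force: 35.0
```

play_rows:
  deltas:
    - [0,0,0.7,0]
    - [0,0,1.4,0]
    - [0,0,2,0]
    - [0,0,2,0]

```text
clock: 6.65
tcp_pos: [0.5021, 0.1367, 0.1234]
orientation: [[1.0, -0.017, 0.002], [-0.017, -1.0, 0.0], [0.002, -0.0, -1.0]]
wrist_force: [-7.5, -0.8, 19.0]
width: 0.014
gripper_force: 35.0
```

Contact came at z = 0.1234, which is what collar-on-axle should give. I'll release.

play_rows:
  deltas:
    - [0,0,-1.5,0]
    - [0,0,-1.5,0]
    - [0,0,-1.5,0]
    - [0,0,-1.5,0]
    - [0,0,-1.5,0]
  fingers: 40

```text
clock: 7.07
tcp_pos: [0.5017, 0.1365, 0.1229]
orientation: [[1.0, -0.018, -0.0], [-0.018, -1.0, -0.0], [-0.0, 0.0, -1.0]]
wrist_force: [0.4, 0.4, 0.1]
width: 0.0393
gripper_force: 0.0
```

play_rows:
  deltas:
    - [0,0,-10,0]
    - [0,0,-30,0]
    - [0,0,-60,0]
    - [0,0,-60,0]
    - [0,0,-60,0]

```text
clock: 7.48
tcp_pos: [0.5024, 0.1367, 0.1849]
orientation: [[1.0, -0.017, 0.003], [-0.017, -1.0, 0.001], [0.003, -0.001, -1.0]]
wrist_force: [-0.5, -0.4, -0.3]
width: 0.0401
gripper_force: 0.0
```

```bash
python3 -c "
from h import *
go(.502-.05,0.1365+.001,.125,-1)
ims=[imaging.capture(c) for c in ('scene','top')]
c=lambda im,x,y,w=50,h=50: cv2.resize(im[y-h:y+h,x-w:x+w],(400,400),interpolation=cv2.INTER_CUBIC)
cv2.imwrite('pics/e.png',np.hstack([c(ims[0],345,160),c(ims[1],196,190)]))"
```

```text
t 7.48 tcp [0.5024 0.1367 0.1849] ang -1.0 tilt [ 3.2e-03  6.0e-04 -1.0e+00] delta [-50.6   0.1  59.7] yaw -0.0 F [-0.5 -0.4 -0.3] w 0.04013870678580663
```

View pics/e.png

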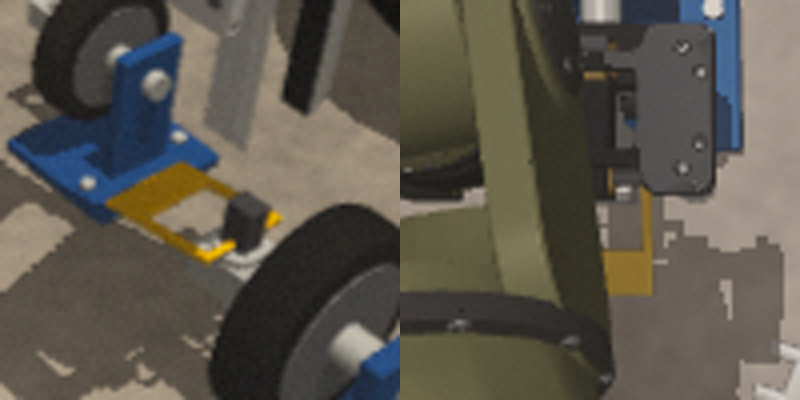

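The pin sits upright in the axle with its ring level past the free end, the plate at (160,195) in the left crop. Now I'll shut the fingers and press the plate down along an arc.

play_rows:
  deltas:
    - [-30,0,0,0]
    - [-62,0,0,0]
    - [-62,0,0,0]
    - [-62,0,20,0]
    - [-62,0,45,0]
    - [-62,0,55,0]
    - [-62,0,55,0]
    - [-62,0,55,0]
  fingers: 0

```text
clock: 8.25
tcp_pos: [0.4398, 0.1376, 0.128]
orientation: [[1.0, -0.018, -0.001], [-0.018, -1.0, -0.0], [-0.001, 0.0, -1.0]]
wrist_force: [-0.5, 0.4, 1.1]
width: 0.0007
gripper_force: 0.0
```

```bash
python3 -c "
from h import *
for c,z in ((62,.100),(56,.084),(45,.071),(36,.063)): go(.502-c/1e3,.1367+c/1e3*.0175,z,-1)"
```

```text
t 8.25 tcp [0.4398 0.1376 0.128 ] ang -1.0 tilt [-1.2e-03 -3.0e-04 -1.0e+00] delta [ 0.2 -0.2 28. ] yaw -0.0 F [-0.5  0.4  1.1] w 0.0006744280098919912
t 8.25 tcp [0.4398 0.1376 0.128 ] ang -1.0 tilt [-1.2e-03 -3.0e-04 -1.0e+00] delta [ 6.2 -0.2 44. ] yaw -0.0 F [-0.5  0.4  1.1] w 0.0006744280098919912
t 8.25 tcp [0.4398 0.1376 0.128 ] ang -1.0 tilt [-1.2e-03 -3.0e-04 -1.0e+00] delta [17.3 -0.2 57. ] yaw -0.0 F [-0.5  0.4  1.1] w 0.0006744280098919912
t 8.25 tcp [0.4398 0.1376 0.128 ] ang -1.0 tilt [-1.2e-03 -3.0e-04 -1.0e+00] delta [26.3 -0.2 65. ] yaw -0.0 F [-0.5  0.4  1.1] w 0.0006744280098919912
```

play_rows:
  deltas:
    - [0,0,10,0]
    - [0,0,18,0]
    - [0,0,24,0]
    - [0,0,28,0]
    - [2,0,33,0]
    - [4,0,38,0]
    - [6,0,44,0]

```text
clock: 8.83
tcp_pos: [0.4462, 0.1376, 0.0838]
orientation: [[1.0, -0.018, 0.001], [-0.018, -1.0, 0.0], [0.001, -0.0, -1.0]]
wrist_force: [0.5, 0.2, 0.1]
width: 0.0003
gripper_force: 0.1
```

play_rows:
  deltas:
    - [3,0,4,0]
    - [7,0,8,0]
    - [11,0,13,0]
    - [14,0,16,0]
    - [17,0,19,0]
    - [20,0,21,0]
    - [20,0,21,0]
    - [20,0,21,0]

```text
clock: 9.5
tcp_pos: [0.4658, 0.1371, 0.063]
orientation: [[1.0, -0.018, -0.0], [-0.018, -1.0, -0.0], [-0.0, 0.0, -1.0]]
wrist_force: [0.3, -0.6, 0.3]
width: 0.0007
gripper_force: 0.0
```

```bash
python3 -c "
from h import *
go(.502-.036,.1372,.063,-1)
im=imaging.capture('scene')
c=lambda im,x,y,w=50,h=50: cv2.resize(im[y-h:y+h,x-w:x+w],(500,500),interpolation=cv2.INTER_CUBIC)
cv2.imwrite('pics/f.png',c(im,340,175))"
```

```text
t 9.5 tcp [0.4658 0.1371 0.063 ] ang -1.01 tilt [-1.e-04 -0.e+00 -1.e+00] delta [ 0.2 -0.1  0. ] yaw -0.01 F [ 0.3 -0.6  0.3] w 0.0007034984680056615
```

View pics/f.png

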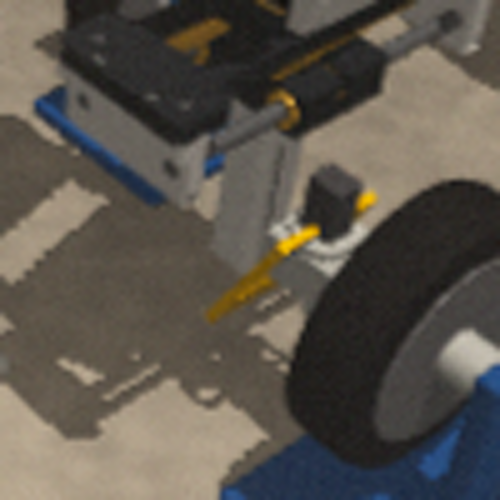

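The ring is swung steeply down round the axle end, with the plate at about (230,300) behind the fingers. I'll back off and check.

play_rows:
  deltas:
    - [-10,0,0,0]
    - [-25,0,-10,0]
    - [-40,0,-50,0]
    - [-40,0,-90,0]
    - [-50,40,-130,0]
    - [-50,80,-150,0]
    - [-50,120,-150,0]
    - [-50,150,-150,0]

```text
clock: 10.22
tcp_pos: [0.4132, -0.0104, 0.2152]
orientation: [[1.0, -0.016, 0.004], [-0.016, -1.0, -0.0], [0.004, 0.0, -1.0]]
wrist_force: [0.7, 0.3, 0.9]
width: 0.0006
gripper_force: 0.0
```

play_rows:
  deltas:
    - [0,40,0,0]
    - [0,80,0,0]
    - [0,120,0,0]
    - [0,120,0,0]
    - [0,120,0,0]

```text
clock: 10.63
tcp_pos: [0.4107, -0.1306, 0.213]
orientation: [[1.0, -0.021, 0.0], [-0.021, -1.0, 0.0], [0.0, -0.0, -1.0]]
wrist_force: [-0.4, 0.1, 0.4]
width: 0.0002
gripper_force: 0.0
```

```bash
python3 -c "
from h import *
ims=[imaging.capture(c) for c in ('scene','top')]
c=lambda im,x,y,w=50,h=50: cv2.resize(im[y-h:y+h,x-w:x+w],(400,400),interpolation=cv2.INTER_CUBIC)
cv2.imwrite('pics/g.png',np.hstack([c(ims[0],345,175),c(ims[1],196,180)]))"
```

```text
(no output)
```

View pics/g.png

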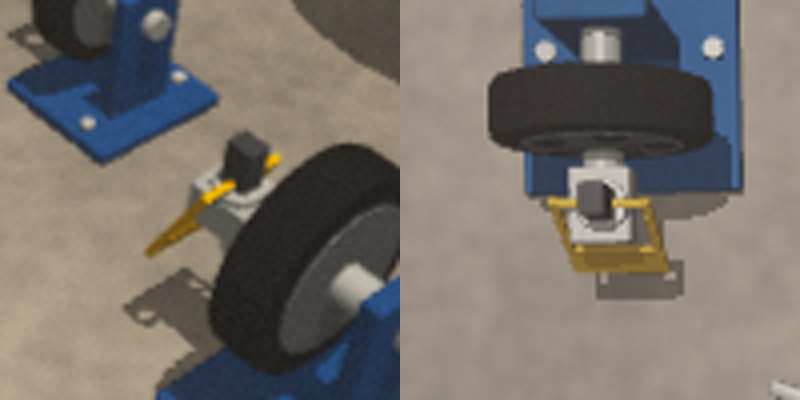

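```bash
python3 -c "
from h import *
f=lambda x,y:(146+(x-400+.5)/4-.5,130+(y+.5)/4-.5)
h=(plane('top',f(549,203),.114)+plane('top',f(647,203),.114))/2;print(h)
for a in (.7,.9,1,1.1,1.2):
  p=(plane('top',f(576,271),.114-.07*np.sin(a))+plane('top',f(667,271),.114-.07*np.sin(a)))/2
  print(a,(h-p).round(4),round(.07*np.cos(a),4))
"
```

```text
[0.50325459 0.13806386 0.114     ]
0.7 [0.033  0.0032 0.0451] 0.0535
0.9 [0.0323 0.0013 0.0548] 0.0435
1 [0.032  0.0005 0.0589] 0.0378
1.1 [ 0.0317 -0.0002  0.0624] 0.0318
1.2 [ 0.0315 -0.0007  0.0652] 0.0254
```

The measured ring angle is about 1.1 rad and it loops round the axle end. The pin is seated and the arm is clear, so I'm handing the job in.

```bash
python3 -c "
from h import *
print(workorder.sign_off())"
```

```text
the job is handed in; nothing more can be done
None
```

The linchpin is seated in the larger wheel's axle with its yellow ring swung down to about 1.1 rad around the axle's end. I left the red-topped pin alone, and the job was handed in at about 11 s with the arm clear; no verdict came back.

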